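# Shut and lock the filter bay with the blade key

### The job

Push the blue sliding cover of the white filter unit fully shut, then take the orange flat-bladed key from its black holder, put its blade in the slot of the brass cam lock and turn the lock clockwise, as far as it goes, so that its tongue lies behind the cover. Then stand the key fully back down in its holder and let go. Do not knock over or shift the mug or the honey jar.

Things in the scene. Friction and masses are not known exactly. Their poses are not given: they have to be found in the camera images.
- unit: White filter unit, low box 230 (x) x 180 (y) mm, fixed. Origin: centre of underside; +x: the way the cover slides shut (roughly away from the robot, yaw within +-0.45 rad), z up. Flat top (deck) at z = 65 mm; on it grey guides 10 mm high beside the cover (y = +-49, 6 thick), a like end stop at x = 72 to 82, and the brass cam lock, axis at x = -38, y = -66 mm.
- cover (a joint): Opening of the blue sliding cover in m: 0 = fully shut against the end stop, up to 0.065 open; starts 0.035 to 0.060. Slides along unit x (opens towards -x), about 1.5 N friction, stays where it is left. Plate 100 (x) x 90 (y) x 6 mm on the deck, with one upright rib across it.
- cover_rib (a point): Middle of the top edge of the blue cover's rib: 10 mm thick (unit x), 60 wide (unit y), top 90 mm above the worktop; the cover plate's top is at 71 mm. 45 mm of plate lie on the unit's -x side of this point. Push the near face towards unit +x. When shut it is at x = 15, y = 0 mm of the unit. Axes as the unit's.
- cam (a joint): Angle of the brass cam lock in rad: 0 = tongue along unit -x (open); grows clockwise from above; hard stop at 1.571 = tongue along unit +y, 3 mm behind the shut cover's near edge (locked). Starts 0 to 0.3. About 0.1 N m of friction, no spring: stays where it is left. If the cover is not shut the tongue strikes it.
- cam_slot (a point): Centre of the slot at the top of the round brass cam head (34 mm diameter), 81 mm above the worktop. Straight slot, open at both ends, along this frame's x (turns with the cam; tongue points along its -x), 7 mm wide, 2 mm chamfers at the mouth (11 mm at the top), 9 mm deep. z up. Tongue: low, 10 mm wide, reaches 38 mm from the axis, red dot.
- key: Loose orange key, about 60 g, 95 mm tall, upright in its holder. Origin: centre of the blade's lower end, z up the key. Steel blade 20 wide (x), 4 thick (y), 16 mm long; shank 10 mm diameter to z = 40; black collar 46 (x) x 26 (y), z = 40 to 46; flat orange handle 34 wide (x), 14 thick (y), z = 46 to 95: grip across y, fingertips above the collar. Same after half a turn about z.
- key_tip (a point): Centre of the blade's lower end; the same point and axes as key.
- holder: Black key holder, fixed: block 64 (x) x 44 (y) x 50 mm high on a foot 90 x 70 x 5 mm, with a pocket in its top 34 (x) x 16 (y), 44 mm deep. Origin: centre of underside; yaw varies. The key hangs in it, collar resting on the block's top, key x along holder x, its lower end 10 mm above the worktop (40 mm below the mouth).
- holder_mouth (a point): Centre of the pocket's mouth, at the top of the holder, 50 mm above the worktop. Axes as the holder's.
- mug_1: Green and white mug, 78 x 116 x 101 mm, loose, beyond the holder; origin: centre of its underside. Leave alone.
- jar_1: Honey jar with grey lid, 71 mm diameter, 110 mm tall, loose, on the left; origin: centre of its underside. Leave alone.
Things that resemble listed ones, but are neither listed nor needed, are in the scene too. Leave any red look-alike of the holder alone. There is more than one size of the key; the job needs the smaller.

How it is judged (in metres and radians):
On the way, in this order (a step that is already met when the one before it is completed fails the run):
1. the blue cover is pushed fully shut (within 3 mm) while the lock is still open (value of joint cover below 0.003 m and value of joint cam below 0.7 rad), for 0.2 s.
2. the key's blade is at least 4 mm down in the slot of the lock, which is not yet turned, cover shut (all of step 1 and horizontal distance between key_tip and cam_slot below 0.007 m and z of key_tip in the frame of cam_slot below -0.004 m), for 0.1 s.
3. the lock is turned to its stop (beyond 1.45 rad) with the blade in its slot, cover shut (horizontal distance between key_tip and cam_slot below 0.007 m and z of key_tip in the frame of cam_slot below -0.004 m and value of joint cover below 0.003 m and value of joint cam above 1.45 rad), for 0.1 s.
At the end, for the whole second after the job is handed in: The cover is shut within 3 mm, the cam lock stands beyond 1.45 rad (stop at 1.571), and the key stands at rest in its holder: upright within 0.12 rad, its lower end at least 35 mm below the pocket's mouth and within 12 mm of its centre (value of joint cover below 0.003 m and value of joint cam above 1.45 rad and horizontal distance between key_tip and holder_mouth below 0.012 m and z of key_tip in the frame of holder_mouth below -0.035 m and angle between key's own z axis and vertical below 0.12 rad and linear speed of key below 0.02 m/s); the robot touches nothing.
It fails at once if the mug or the jar is shifted by more than 30 mm or tipped over (distance of any of mug_1, jar_1 from where it was at the start of the episode above 0.03 m or angle between any of mug_1, jar_1's own z axis and vertical above 0.5 rad).
It also fails if it takes over 64 s, if anything falls off the work surface, if the arm or the gripper's body presses on something with over 40 N, if the wrist force passes 120 N, or if a joint passes its speed limit or range.

### The arm

A 6-joint arm with a two-finger parallel gripper is mounted at the origin on the work surface; the furniture and walls round the work are solid. World frame = base frame: x ahead of the robot, y to its left, z up, the work surface at z = 0. Lengths are in mm, angles in rad, forces in N, time in s.
With the tool pointing down it reaches from about 275 to 750 mm from the base axis. Payload 10.2 kg.
Tool frame: the origin (TCP) lies at the very end of the fingers, on their centre line; the grasp point (between the pads) lies 19 mm behind it; z points along the fingers, y is the line along which they close (so a half turn about z gives the same grasp; the last joint's range is limited). The gripper opens to 85 mm and grips with 20 to 120 N. Pads are 22 mm wide; open, the fingers measure 114 mm over their backs; the gripper's body (76 mm by 85 mm) begins 54 mm behind the grasp point. The pads swing forward as they close: fully open they stand 13 mm farther back than shut.
Start: joints at [-1.367, 0.313, 1.498, -0, 1.331, -0.223], TCP at [217.317, -477.917, 231.294] pointing down, gripper open.
Joint ranges: [-2.94, 2.94], [-0.97, 2.17], [0.19, 2.56], [-1.23, 4.37], [0.02, 3.11], [-2.88, 2.88]. Speed limits (rad/s): [2.39, 2.39, 3.01, 3.14, 3.14, 3.14].

### API

Orientations are given as a unit quaternion [w, x, y, z].
In Python, from rig import ctrl gives the robot as it stands.
- The arm moves only by the tool step_arm, never from a script. Its argument "increments" is a list of rows, each a list of 3 entries, a list of its own where there are three numbers: the shift along the tool's x, y, z in cm, then the turn, a rotation vector about the tool's x, y, z in degrees, then the opening in per cent of the stroke, from 0 (shut) to 100 (fully open). A call has 1 to 8 rows; each row is the pose to reach, as a shift and turn from the pose commanded when the call began, along the tool's axes at that moment; what a row does not reach only later rows make up. A row lasts 1/8 s, in which the tool goes at most 62.5 mm and 10.7 degrees, less where a joint would pass 70% of its speed; a pose out of reach is approached as far as the arm can. A call with a gripper value outside its range is refused whole. The fingers move at their own pace and stop on an object; "squeeze" is the grip in N (left out, the last holds). Time passes only in rows, so rows that repeat a pose let the fingers close. It gives the time, the measured TCP pose, the force, the opening and the grip force at its end, in the units of the state.
- ctrl.sense(): the state, without advancing time (a new reading comes with each control period).
- ctrl.capture(name): name is "scene" or "top" or "wrist"; returns a dict with "img" (480x640x3 uint8, red, green, blue), "fx", "fy", "cx", "cy" (pixels), "extrinsics" (4x4, takes a point from camera to world coordinates). Camera axes: x right, y down, z forward; pixel columns grow to the right and rows downward; lengths in mm; the calibration is good to about 2 mm. A picture is of the moment at which its call begins. There is no depth.
- ctrl.finish_job(): hands the job in; it is judged then, once.
The state is a dict: "time_s": time; "joints": joint angles; "dq": joint speeds; "tau": joint torques, N m; "eef_pos": TCP position; "ee_rot": TCP orientation; "force": force on the tool from outside, world axes, zero at the start; "wrist_torque": the same for the moment, N m; "grip_width": opening from 0.0 (shut) to 1.0 (fully open); "grip_force": force on a finger pad.
Only numpy, scipy, OpenCV 4.12 (cv2) and the standard library are available. Lean on these libraries where they do the work, as an engineer would, in place of code of your own. Each camera call takes 0.05 s, during which the arm holds its last target. There are 200 camera calls.

## Working session

There is one attempt and no reset: what is moved stays moved. The work goes in short steps, Python scripts to look and compute and a tool call to move; the robot and the scene stay as the last step left them, time stands still between calls to the robot, and variables do not carry over. Pictures are saved under pics/ and viewed, at most 10 in all, crops included, and the job is handed in when it is done.

Besides the shell and the picture viewer there is one more tool, called after ">>>" in YAML: its name, and indented under it one key for each argument. step_arm: Moves the arm, as the interface text tells. Its arguments: {"type":"object","properties":{"increments":{"type":"array"},"squeeze":{"type":"number"}},"required":["increments"]}

```bash
mkdir -p pics; cat > h.py <<'E'
import numpy as np, cv2
from rig import ctrl
from scipy.spatial.transform import Rotation as R
def snap(cam,name):
    c=ctrl.capture(cam); cv2.imwrite(f'pics/{name}.png',c['img'][:,:,::-1])
    np.savez(f'pics/{name}.npz',**{k:c[k] for k in('fx','fy','cx','cy','extrinsics')}); return c
def load(name): return np.load(f'pics/{name}.npz')
def ray(c,u,v,z):
    E=np.array(c['extrinsics']); d=E[:3,:3]@[(u-c['cx'])/c['fx'],(v-c['cy'])/c['fy'],1]; o=E[:3,3]
    return o+d*(z-o[2])/d[2]
def proj(c,p):
    E=np.array(c['extrinsics']); q=E[:3,:3].T@(np.array(p)-E[:3,3]); return np.array([c['fx']*q[0]/q[2]+c['cx'],c['fy']*q[1]/q[2]+c['cy']])
def rot(): 
    w,x,y,z=ctrl.sense()['ee_rot']; return R.from_quat([x,y,z,w])
def togo(p,xdir=None):
    """shift in cm in tool axes to world TCP p; turn (deg about tool z) to bring tool x along world yaw xdir"""
    s=ctrl.sense(); r=rot(); print('shift cm',np.round(r.inv().apply(np.array(p)-s['eef_pos'])/10,2))
    if xdir is not None:
        v=r.inv().apply([np.cos(xdir),np.sin(xdir),0]); print('turn z deg',round(np.degrees(np.arctan2(v[1],v[0])),1))
E
python3 - <<'E'
from h import *
a=snap('top','top1');b=snap('scene','sc1')
for c in(a,b):print(c['fx'],np.round(c['extrinsics'],2).tolist())
s=ctrl.sense();print(s['time_s'],s['eef_pos'],rot().as_matrix().round(3).tolist(),s['force'])
E
```

```text
437.7885300129964 [[-0.03, -0.98, 0.21, 372.69], [-1.0, 0.02, -0.01, 10.98], [0.01, -0.21, -0.98, 973.68], [0.0, 0.0, 0.0, 1.0]]
437.61376787958227 [[-0.64, -0.44, 0.63, -160.58], [-0.77, 0.36, -0.53, 569.31], [0.0, -0.82, -0.57, 719.14], [0.0, 0.0, 0.0, 1.0]]
0.1 [ 217.27491923 -477.68379189  230.81908954] [[0.91, 0.414, -0.0], [0.414, -0.91, 0.001], [0.0, -0.001, -1.0]] [0.04604518 0.83215797 0.68613746]
```

View pics/top1.png

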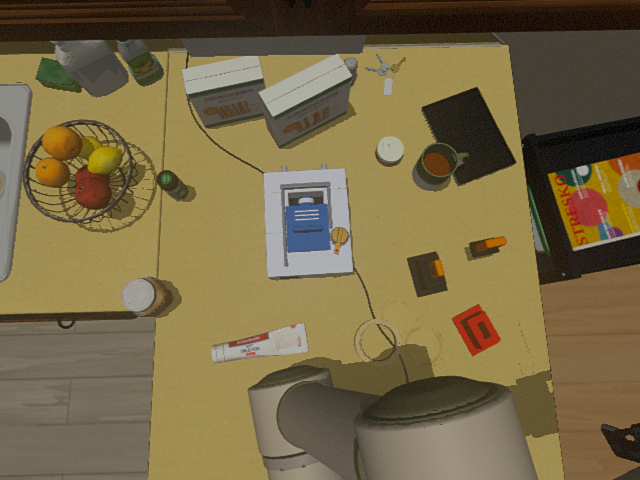

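View pics/sc1.png

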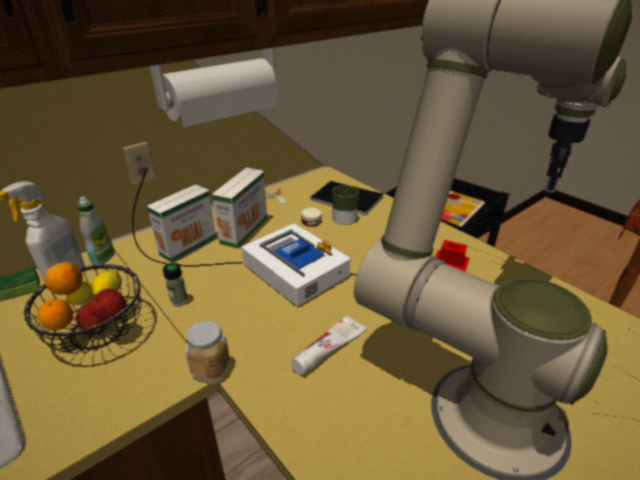

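The top view shows the unit at about (308,222), with the cover rib at (307,215) and the cam at (340,236). There are two orange keys: A at (437,268) in a square black holder with a foot, and B at (490,243) in a narrower black holder. The red look-alike is at (476,330). An enlarged crop should tell A from B.

```bash
python3 - <<'E'
from h import *
i=cv2.imread('pics/top1.png')[160:350,260:520]
cv2.imwrite('pics/crop1.png',cv2.resize(i,None,fx=3,fy=3,interpolation=cv2.INTER_CUBIC))
c=load('top1')
for n,u,v,z in [('A',437,268,95),('B',490,243,95),('cam',340,236,81),('red',476,330,50),('mug',437,165,100),('jar',140,295,110)]:print(n,ray(c,u,v,z).round())
E
```

```text
A [ 476. -238.   95.]
B [ 524. -351.   95.]
cam [550. -46.  81.]
red [ 351. -321.   50.]
mug [ 693. -255.  100.]
jar [436. 351. 110.]
```

View pics/crop1.png

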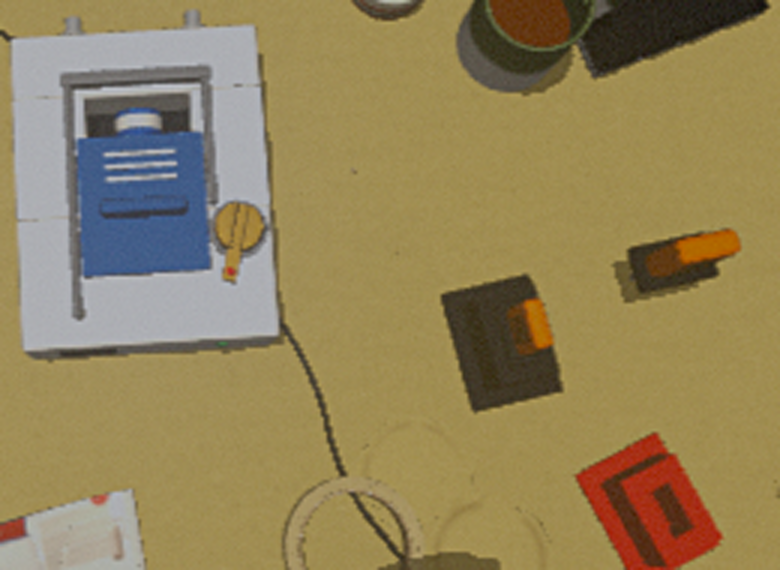

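The crop shows key A (crop (538,325)) in the wide block with a foot, with a handle top about 33 mm wide. B (crop (700,250)) is taller and sits in a small block with no foot. A fits the description, being the smaller key in a 64x44 holder on a 90x70 foot. The cam slot points almost straight back, so the cam is near 0.

```bash
cat >> h.py <<'E'
def fit(P,Q):
    "2D rigid fit: model P -> world Q; returns yaw, t, rms"
    P,Q=np.array(P,float),np.array(Q,float); p=P-P.mean(0);q=Q-Q.mean(0)
    a=np.arctan2((p[:,0]*q[:,1]-p[:,1]*q[:,0]).sum(),(p*q).sum()); M=np.array([[np.cos(a),-np.sin(a)],[np.sin(a),np.cos(a)]])
    t=Q.mean(0)-M@P.mean(0); return a,t,np.sqrt(((P@M.T+t-Q)**2).sum(1).mean()),M
E
python3 - <<'E'
from h import *
c=load('top1'); w=lambda u,v,z:ray(c,260+u/3,160+v/3,z)[:2]
Q=[w(10,40,65),w(255,27,65),w(280,333,65),w(23,350,65)]
a,t,e,M=fit([(115,90),(115,-90),(-115,-90),(-115,90)],Q)
print('unit',a,t,e,'cam',M@[-38,-66]+t,w(239,226,81),'rib shut',M@[15,0]+t,'rib now',w(143,204,90), M.T@(w(143,204,90)-t))
Q=[w(443,295,5),w(527,276,5),w(562,390,5),w(474,410,5)]
a,t,e,M=fit([(45,35),(45,-35),(-45,-35),(-45,35)],Q);print('holder',a,t,e, 'keytop',w(540,323,95))
s=ctrl.sense();togo([480,-100,320],0)
E
```

```text
unit 0.037548345630578545 [586.54180037  21.83613636] 2.6364077811857927 cam [551.04619344 -45.54384501] [550.9594854  -44.95782014] rib shut [601.53122753  22.3992292 ] rib now [566.27272176  21.14598017] [-20.28069996   0.07122183]
holder 0.20183915696569849 [ 473.62250364 -240.57415036] 2.5182538416372107 keytop [ 476.51064679 -244.19845191]
shift cm [ 39.55 -23.51  -8.88]
turn z deg 24.5
```

```bash
python3 - <<'E'
from h import *
togo([517,19,220],0.0375)
E
```

```text
shift cm [ 47.85 -32.8    1.13]
turn z deg 22.3
```

>>> step_arm:
  increments:
    - [[47.85,-32.8,1.1],[0,0,22.3],0]
    - [[47.85,-32.8,1.1],[0,0,22.3],0]
    - [[47.85,-32.8,1.1],[0,0,22.3],0]
    - [[47.85,-32.8,1.1],[0,0,22.3],0]
    - [[47.85,-32.8,1.1],[0,0,22.3],0]
    - [[47.85,-32.8,1.1],[0,0,22.3],0]
    - [[47.85,-32.8,1.1],[0,0,22.3],0]
    - [[47.85,-32.8,1.1],[0,0,22.3],0]

```text
time_s: 1.1
eef_pos: [474.3, -51.5, 221.8]
ee_rot: [0.0, 1.0, 0.019, -0.0]
force: [1.3, -0.0, -0.4]
grip_width: -0.0
grip_force: 0.0
```

>>> step_arm:
  increments:
    - [[0,0,0],[0,0,0],0]

```text
time_s: 1.23
eef_pos: [474.4, -50.1, 221.4]
ee_rot: [-0.0, 1.0, 0.022, -0.0]
force: [-0.6, 0.1, -0.3]
grip_width: -0.002
grip_force: 0.0
```

```bash
python3 - <<'E'
from h import *
s=ctrl.sense();print(s['time_s'],s['eef_pos'],s['grip_width']);togo([517,19,220],0.0375)
c=snap('wrist','w1');print(np.round(c['extrinsics'],2).tolist())
E
```

```text
1.225 [474.43640694 -50.1000337  221.39821923] -0.001504406355324854
shift cm [ 4.55 -6.72  0.14]
turn z deg 0.3
[[0.04, -0.96, -0.27, 542.92], [-1.0, -0.04, -0.01, -47.41], [-0.0, 0.27, -0.96, 364.58], [0.0, 0.0, 0.0, 1.0]]
```

View pics/w1.png

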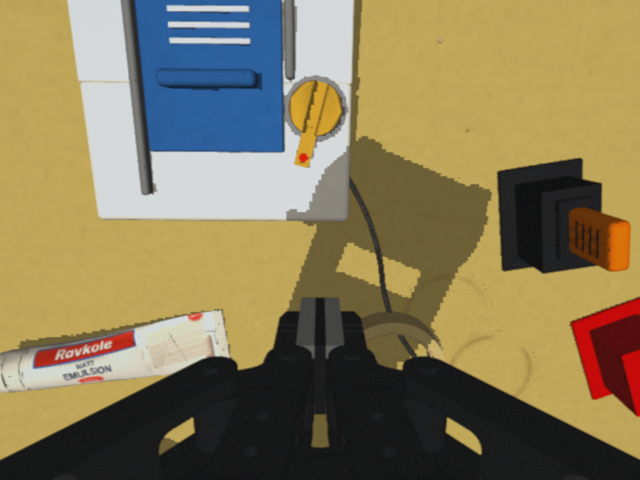

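The wrist view shows the cam head at (316,107), its red dot at (303,158), the rib at (207,77), the near deck edge running from (99,218) to (348,219), and the key at (600,240).

```bash
python3 - <<'E'
from h import *
c=load('w1')
cam=ray(c,316,107,81)[:2]; dot=ray(c,303,158,70)[:2]; d=cam-dot
A=ray(c,148,151,71)[:2];B=ray(c,283,152,71)[:2];y=A-B; yaw=np.arctan2(-y[0],y[1])
A=ray(c,99,218,65)[:2];B=ray(c,348,219,65)[:2];y=A-B; yaw2=np.arctan2(-y[0],y[1])
print('cam',cam,'yaw unit',yaw,yaw2,'slot yaw',np.arctan2(d[1],d[0]),'dist',np.hypot(*d),'rib',ray(c,207,75,90),'coveredge',ray(c,215,152,71),'deckedge',A,B)
print('foot',[ray(c,*p,5)[:2].round() for p in [(497,171),(583,158),(505,270)]],'keytop',[ray(c,*p,95)[:2].round() for p in [(608,212),(610,270),(628,222),(628,268)]])
i=cv2.imread('pics/w1.png')
cv2.imwrite('pics/crop2.png',np.hstack([cv2.resize(i[50:190,255:375],None,fx=3.3,fy=3.3),cv2.resize(i[145:285,485:605+30],None,fx=2.6,fy=3.3)]))
togo([517,19,84],.0375)
E
```

```text
cam [551.87661527 -44.29985499] yaw unit 0.03634404715110728 0.03971100279243664 slot yaw -0.2258498410130683 dist 33.6435996237213 rib [566.97386723  21.45258004  90.        ] coveredge [520.54844217  22.23335384  71.        ] deckedge [470.26289799 107.43880243] [477.31525132 -70.05975831]
foot [array([ 510., -196.]), array([ 524., -265.]), array([ 424., -216.])] keytop [array([ 496., -233.]), array([ 457., -244.]), array([ 490., -248.]), array([ 459., -255.])]
shift cm [ 4.63 -6.92 13.74]
turn z deg 0.2
```

View pics/crop2.png

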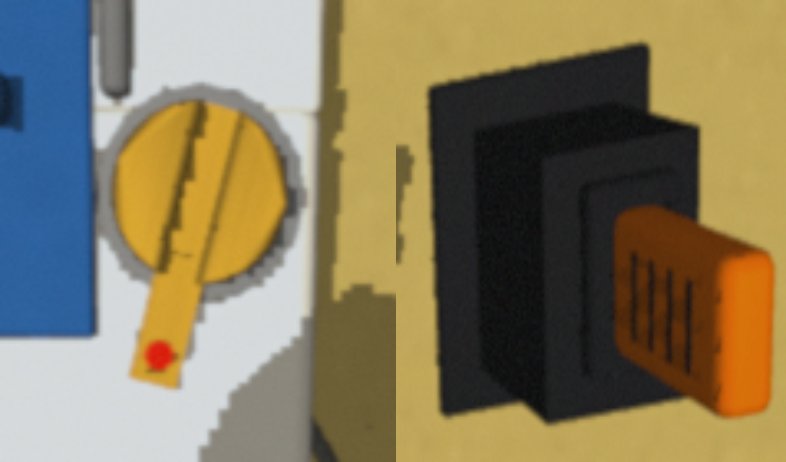

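The crop confirms the slot yaw of about -0.23 (cam about 0.26 rad) and the footed block with key A. I'll push the cover next.

>>> step_arm:
  increments:
    - [[6.1,-6.95,6],[0,0,0],0]
    - [[6.1,-6.95,6],[0,0,0],0]
    - [[6.1,-6.95,10],[0,0,0],0]
    - [[6.1,-6.95,14.2],[0,0,0],0]
    - [[6.1,-6.95,14.2],[0,0,0],0]
    - [[8,-6.95,14.2],[0,0,0],0]
    - [[9.5,-6.95,14.2],[0,0,0],0]
    - [[9.5,-6.95,14.2],[0,0,0],0]

```text
time_s: 2.28
eef_pos: [566.9, 18.5, 81.7]
ee_rot: [0.0, 1.0, 0.018, 0.001]
force: [-0.4, -0.4, 0.7]
grip_width: -0.001
grip_force: 0.0
```

>>> step_arm:
  increments:
    - [[0.8,0,0],[0,0,0],0]
    - [[1.4,0,0],[0,0,0],0]
    - [[1.7,0,0],[0,0,0],0]
    - [[1.7,0,0],[0,0,0],0]

```text
time_s: 2.78
eef_pos: [583.1, 20.3, 79.8]
ee_rot: [-0.0, 1.0, 0.019, 0.0]
force: [-1.5, 0.9, -0.8]
grip_width: 0.001
grip_force: 0.0
```

Still only the sliding friction, so I'll continue in small steps until the stop.

>>> step_arm:
  increments:
    - [[0.2,0,0],[0,0,0],0]
    - [[0.4,0,0],[0,0,0],0]
    - [[0.4,0,0],[0,0,0],0]

```text
time_s: 3.15
eef_pos: [586.9, 20.4, 79.8]
ee_rot: [-0.0, 1.0, 0.019, -0.0]
force: [-1.0, 0.1, -0.5]
grip_width: -0.004
grip_force: 0.6
```

>>> step_arm:
  increments:
    - [[0.2,0,0],[0,0,0],0]
    - [[0.3,0,0],[0,0,0],0]
    - [[0.3,0,0],[0,0,0],0]

```text
time_s: 3.52
eef_pos: [587.1, 20.5, 79.7]
ee_rot: [-0.0, 1.0, 0.019, -0.004]
force: [-17.1, -0.9, 9.6]
grip_width: -0.001
grip_force: 9.0
```

The cover is against its stop: the force jumped to 17 N and the motion ceased. I'll back off, rise and turn half round, because j6 range needs the flipped grasp, then go above the holder.

>>> step_arm:
  increments:
    - [[-1.5,0,0],[0,0,0],0]
    - [[-1.5,0,-6],[0,0,-10.5],0]
    - [[-1.5,0,-12],[0,0,-21],20]
    - [[-2,0,-17],[0,0,-31.5],60]
    - [[-4,8,-17],[0,0,-42],60]
    - [[-4.5,14,-17],[0,0,-52.5],60]
    - [[-4.5,19,-17],[0,0,-63],60]
    - [[-4.5,24,-17],[0,0,-73.5],60]

```text
time_s: 4.53
eef_pos: [553.8, -216.6, 250.3]
ee_rot: [0.001, 0.797, 0.604, 0.0]
force: [1.0, 0.6, 0.6]
grip_width: 0.599
grip_force: 0.0
```

>>> step_arm:
  increments:
    - [[0,0,0],[0,0,-10.5],60]
    - [[0,0,0],[0,0,-21],60]
    - [[0,0,0],[0,0,-31.5],60]
    - [[0,0,0],[0,0,-42],60]
    - [[0,0,0],[0,0,-52.5],60]
    - [[0,0,0],[0,0,-63],60]
    - [[0,0,0],[0,0,-73.5],60]
    - [[0,0,0],[0,0,-84],60]

```text
time_s: 5.52
eef_pos: [554.1, -214.8, 250.0]
ee_rot: [0.0, 0.188, 0.982, -0.0]
force: [-0.2, -0.7, 0.2]
grip_width: 0.603
grip_force: 0.0
```

```bash
python3 - <<'E'
from h import *
s=ctrl.sense();print(s['time_s'],s['eef_pos'],s['joints'],s['grip_width']);togo([542,-229,250],0.2+np.pi)
E
```

```text
5.525 [ 554.10266993 -214.79469353  249.99461679] [-5.66828085e-01  4.56391359e-01  1.24384731e+00  1.09631456e-04
  1.44052019e+00 -1.75905554e+00] 0.6025152663602048
shift cm [ 0.6  -1.77 -0.  ]
turn z deg -33.2
```

>>> step_arm:
  increments:
    - [[0.6,-1.8,0],[0,0,-10.5],60]
    - [[0.6,-1.8,0],[0,0,-21],60]
    - [[0.6,-1.8,0],[0,0,-31.5],60]
    - [[0.6,-1.8,0],[0,0,-33.2],60]
    - [[0.6,-1.8,0],[0,0,-33.2],60]

```text
time_s: 6.15
eef_pos: [541.7, -229.1, 249.9]
ee_rot: [0.0, -0.096, 0.995, -0.0]
force: [-0.8, 0.1, -1.0]
grip_width: 0.597
grip_force: 0.0
```

```bash
python3 - <<'E'
from h import *
s=ctrl.sense();print(s['eef_pos'],s['joints'][5])
c=snap('wrist','w2');print(np.round(c['extrinsics'],2).tolist())
E
```

```text
[ 541.66556722 -229.13153925  249.93585452] -2.36214240916099
[[-0.19, 0.94, 0.27, 472.57], [0.98, 0.18, 0.05, -242.56], [0.0, 0.27, -0.96, 393.16], [0.0, 0.0, 0.0, 1.0]]
```

View pics/w2.png

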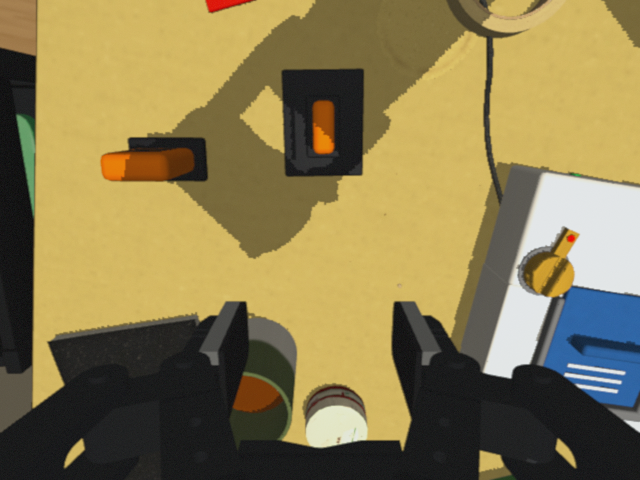

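The wrist view shows key A's handle top spanning (313..334, 99..154), centred at (323,127), and the foot corners at (282,70), (363,69), (362,175) and (286,175). The mug is off at (265,390), clear of the descent.

```bash
python3 - <<'E'
from h import *
c=load('w2')
print('key',ray(c,323.5,127,105), 'ends',ray(c,323.5,100,105)-ray(c,323.5,153,105))
Q=[ray(c,*p,5)[:2] for p in [(282,70),(363,69),(362,175),(286,175)]]
a,t,e,M=fit([(-45,-35),(-45,35),(45,35),(45,-35)],Q);print('holder',a,t,e)
k=ray(c,323.5,127,105); 
togo([k[0],k[1],61],a+np.pi); togo([k[0],k[1],250])
E
```

```text
key [ 475.03637182 -239.45660131  105.        ] ends [-32.45534588  -6.39383902   0.        ]
holder 0.20496446497086654 [ 473.42669574 -239.07031993] 1.2704733323810078
shift cm [ 6.74  0.26 18.89]
turn z deg -0.7
shift cm [ 6.74  0.26 -0.01]
```

>>> step_arm:
  increments:
    - [[6.75,0.25,4],[0,0,0],60]
    - [[6.75,0.25,8],[0,0,0],60]
    - [[6.75,0.25,13],[0,0,0],60]
    - [[6.75,0.25,17],[0,0,0],60]
    - [[6.75,0.25,18.9],[0,0,0],60]
    - [[6.75,0.25,18.9],[0,0,0],60]
    - [[6.75,0.25,18.9],[0,0,0],60]

```text
time_s: 7.08
eef_pos: [475.4, -240.1, 62.0]
ee_rot: [0.001, -0.097, 0.995, -0.001]
force: [0.3, -0.5, -0.0]
grip_width: 0.603
grip_force: 0.0
```

>>> step_arm:
  increments:
    - [[0,0,0],[0,0,0],25]
    - [[0,0,0],[0,0,0],12]
    - [[0,0,0],[0,0,0],5]
    - [[0,0,0],[0,0,0],5]
    - [[0,0,0],[0,0,0],5]
  squeeze: 60

```text
time_s: 7.7
eef_pos: [475.2, -240.0, 61.6]
ee_rot: [0.0, -0.097, 0.995, -0.0]
force: [-0.7, 0.4, 6.3]
grip_width: 0.157
grip_force: 59.0
```

The key is gripped at 13 mm. I'll lift it straight out.

>>> step_arm:
  increments:
    - [[0,0,-1.5],[0,0,0],5]
    - [[0,0,-4],[0,0,0],5]
    - [[0,0,-7],[0,0,0],5]
    - [[0,0,-10],[0,0,0],5]
    - [[0,0,-11],[0,0,0],5]
    - [[0,0,-11],[0,0,0],5]

```text
time_s: 8.45
eef_pos: [474.8, -239.7, 171.0]
ee_rot: [0.0, -0.097, 0.995, -0.0]
force: [-0.4, -0.4, 0.4]
grip_width: 0.154
grip_force: 58.3
```

```bash
python3 - <<'E'
from h import *
s=ctrl.sense();print(s['eef_pos'],s['grip_width'],s['force']);togo([551.5,-45,170],-.226+np.pi)
E
```

```text
[ 474.81841283 -239.69929803  171.01570324] 0.15369061114203922 [-0.44073759 -0.41708878  0.43407863]
shift cm [-11.29  17.62   0.1 ]
turn z deg 24.1
```

>>> step_arm:
  increments:
    - [[-3,4.5,0],[0,0,6],5]
    - [[-6,9,0],[0,0,12],5]
    - [[-9,13.5,0],[0,0,18],5]
    - [[-11.3,17.6,0.1],[0,0,24.1],5]
    - [[-11.3,17.6,1.5],[0,0,24.1],5]
    - [[-11.3,17.6,1.5],[0,0,24.1],5]
    - [[-11.3,17.6,1.5],[0,0,24.1],5]

```text
time_s: 9.32
eef_pos: [551.4, -46.2, 155.7]
ee_rot: [-0.0, 0.113, 0.994, 0.0]
force: [0.4, 0.4, -0.6]
grip_width: 0.154
grip_force: 58.6
```

```bash
python3 - <<'E'
from h import *
s=ctrl.sense();print(s['eef_pos'],s['grip_width'],s['joints'][5])
c=snap('wrist','w3')
print(proj(c,[551.5,-45,81]),proj(c,np.array(s['eef_pos'])-[0,0,51.5]))
togo([551.5,-45,156],-.226+np.pi)
i=cv2.imread('pics/w3.png')
cv2.imwrite('pics/crop3.png',cv2.resize(i[240:460,190:480],None,fx=2.7,fy=2.7))
E
```

```text
[551.37393157 -46.24360576 155.67859837] 0.15387221564672443 -1.6392954145332268
[322.59082077 259.35046188] [320.34710589 274.41543584]
shift cm [ 0.03  0.12 -0.  ]
turn z deg -0.1
```

View pics/crop3.png

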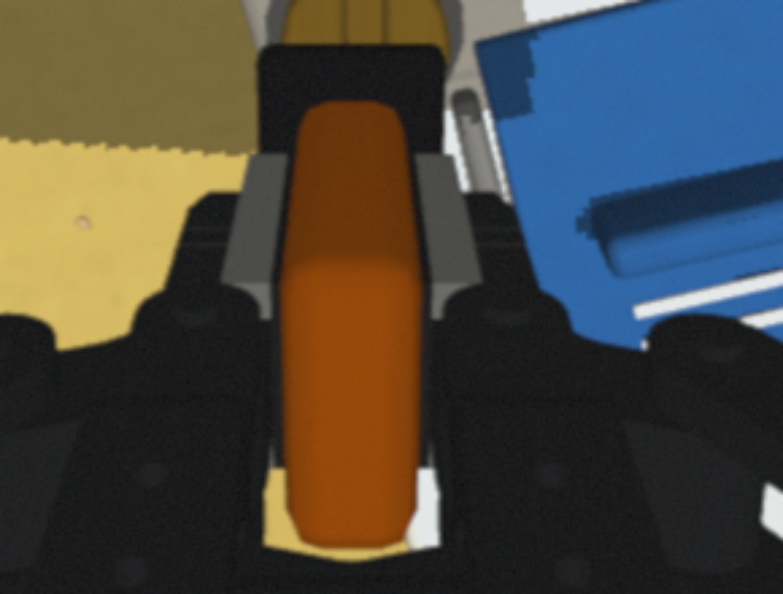

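The crop shows the slot and head centred near crop x 366 (full-image u about 325) and the key collar centred at crop x 350 (u about 320). The slot is therefore about 2 mm further along tool +y, and it is parallel to the key. I'll correct and go down slowly.

>>> step_arm:
  increments:
    - [[0,0.2,0.5],[0,0,0],5]
    - [[0,0.2,1.2],[0,0,0],5]
    - [[0,0.2,1.8],[0,0,0],5]
    - [[0,0.2,2.1],[0,0,0],5]
    - [[0,0.2,2.3],[0,0,0],5]
    - [[0,0.2,2.5],[0,0,0],5]
    - [[0,0.2,2.5],[0,0,0],5]

```text
time_s: 10.25
eef_pos: [552.1, -43.2, 130.9]
ee_rot: [-0.0, 0.113, 0.994, 0.0]
force: [-0.6, -1.0, -0.3]
grip_width: 0.157
grip_force: 58.6
```

>>> step_arm:
  increments:
    - [[0,0,0.2],[0,0,0],5]
    - [[0,0,0.4],[0,0,0],5]
    - [[0,0,0.4],[0,0,0],5]

```text
time_s: 10.62
eef_pos: [552.0, -43.2, 126.7]
ee_rot: [-0.0, 0.113, 0.994, 0.0]
force: [-0.2, 0.0, -0.6]
grip_width: 0.158
grip_force: 58.6
```

No resistance with the tip about 6 mm below the top, so the blade is in the slot. I'll go slightly deeper and begin the turn.

>>> step_arm:
  increments:
    - [[0,0,0.12],[0,0,0],5]
    - [[0,0,0.12],[0,0,6],5]
    - [[0,0,0.12],[0,0,13],5]
    - [[0,0,0.12],[0,0,20],5]
    - [[0,0,0.12],[0,0,20],5]

```text
time_s: 11.25
eef_pos: [552.0, -43.3, 125.7]
ee_rot: [-0.0, 0.283, 0.959, -0.0]
force: [-0.6, -0.5, -0.6]
grip_width: 0.156
grip_force: 58.5
```

```bash
python3 - <<'E'
from h import *
s=ctrl.sense();print(s['eef_pos'],s['force'],s['wrist_torque'],s['joints'][5],rot().as_matrix()[:,0])
E
```

```text
[552.02627507 -43.29637994 125.65229576] [-0.63809004 -0.46536103 -0.59138818] [-0.05847609  0.09172765  0.08946619] -1.2868561853613762 [-8.39910697e-01  5.42724608e-01  1.44776767e-04]
```

The torque reads about 0.09 N m, so the cam is being turned. I'll continue towards the stop.

>>> step_arm:
  increments:
    - [[0,0,0],[0,0,10],5]
    - [[0,0,0],[0,0,20],5]
    - [[0,0,0],[0,0,30],5]
    - [[0,0,0],[0,0,40],5]
    - [[0,0,0],[0,0,50],5]
    - [[0,0,0],[0,0,57],5]
    - [[0,0,0],[0,0,60],5]
    - [[0,0,0],[0,0,60],5]

```text
time_s: 12.25
eef_pos: [552.2, -43.3, 125.7]
ee_rot: [0.0, 0.724, 0.69, 0.0]
force: [1.9, -0.9, -2.5]
grip_width: 0.155
grip_force: 58.4
```

```bash
python3 - <<'E'
from h import *
s=ctrl.sense();x=rot().as_matrix()[:,0];print(s['eef_pos'],s['force'],s['wrist_torque'],np.arctan2(x[1],x[0]))
E
```

```text
[552.22476083 -43.27974444 125.69477923] [ 1.87006956 -0.87731973 -2.49887831] [-0.04476539 -0.22057512  0.11392591] 1.5222307517125224
```

>>> step_arm:
  increments:
    - [[0,0,0],[0,0,3],5]
    - [[0,0,0],[0,0,6],5]
    - [[0,0,0],[0,0,6],5]

```text
time_s: 12.62
eef_pos: [552.2, -43.3, 125.7]
ee_rot: [0.0, 0.759, 0.651, 0.0]
force: [0.7, -0.5, -1.7]
grip_width: 0.153
grip_force: 58.4
```

```bash
python3 - <<'E'
from h import *
s=ctrl.sense();x=rot().as_matrix()[:,0];print(s['eef_pos'],s['force'],s['wrist_torque'],np.arctan2(x[1],x[0]))
E
```

```text
[552.24833672 -43.31452083 125.72622096] [ 0.73196829 -0.46370373 -1.73760283] [-0.09234465 -0.31486817  0.07675869] 1.417461298563177
```

>>> step_arm:
  increments:
    - [[0,0,0],[0,0,3],5]
    - [[0,0,0],[0,0,5],5]
    - [[0,0,0],[0,0,5],5]

```text
time_s: 13.0
eef_pos: [552.2, -43.3, 125.7]
ee_rot: [0.0, 0.787, 0.617, 0.0]
force: [2.4, -1.0, -2.2]
grip_width: 0.154
grip_force: 58.5
```

```bash
python3 - <<'E'
from h import *
s=ctrl.sense();x=rot().as_matrix()[:,0];print(s['eef_pos'],s['force'],s['wrist_torque'],np.arctan2(x[1],x[0]))
c=snap('wrist','w4');i=c['img'][:,:,::-1]
p=proj(c,[551.5,-45,81]);q=proj(c,[552,-7,70]);print(p,q)
cv2.imwrite('pics/crop4.png',cv2.resize(i[140:440,140:540],None,fx=2,fy=2))
E
```

```text
[552.2460715  -43.28770664 125.6981557 ] [ 2.44235795 -0.99864584 -2.17839322] [-0.19201125 -0.49729271  0.30575149] 1.3291903544255375
[320.87137279 280.52218859] [302.43658717 197.78123142]
```

View pics/crop4.png

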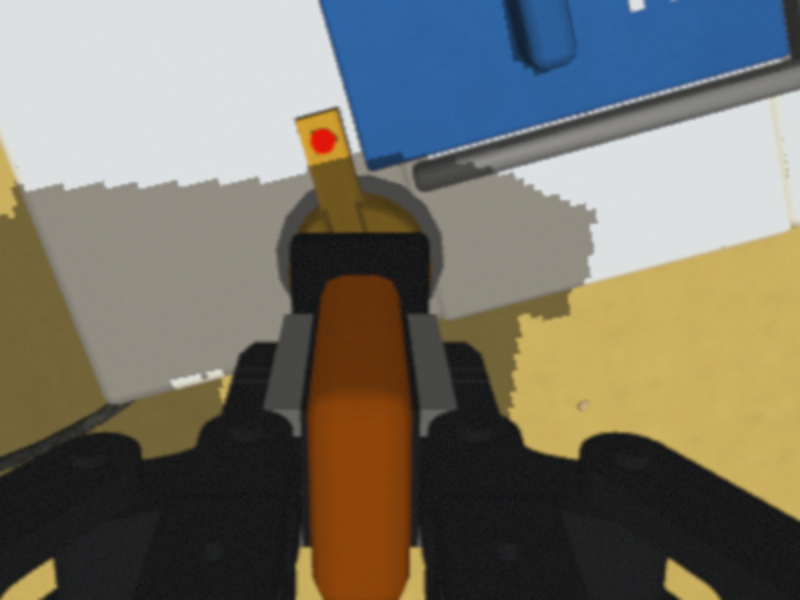

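The tongue (red dot at crop (322,140)) now lies parallel to and just behind the cover's near edge. The torque has jumped to 0.3 N m, so the lock is at its stop. I'll ease back within the slot's play and lift out.

>>> step_arm:
  increments:
    - [[0,0,0],[0,0,-4],5]
    - [[0,0,0],[0,0,-7],5]
    - [[0,0,0],[0,0,-7],5]
    - [[0,0,-1],[0,0,-7],5]
    - [[0,0,-2.5],[0,0,-7],5]
    - [[0,0,-4.5],[0,0,-7],5]
    - [[0,0,-5],[0,0,-7],5]
    - [[0,0,-5],[0,0,-7],5]

```text
time_s: 14.05
eef_pos: [552.0, -43.2, 176.0]
ee_rot: [0.0, 0.749, 0.663, 0.0]
force: [-0.4, 0.1, -0.7]
grip_width: 0.154
grip_force: 58.8
```

```bash
python3 - <<'E'
from h import *
s=ctrl.sense();print(s['eef_pos'],s['force'],s['wrist_torque']);togo([474.9,-239.7,175],.204+np.pi)
E
```

```text
[552.03024655 -43.21032508 175.96261208] [-0.4204493   0.1041239  -0.74118565] [ 0.06694792 -0.02721756 -0.02051142]
shift cm [-20.44  -5.28   0.1 ]
turn z deg -108.6
```

>>> step_arm:
  increments:
    - [[-3,-0.8,0],[0,0,-10],5]
    - [[-6,-1.5,0],[0,0,-20],5]
    - [[-9,-2.3,0],[0,0,-30],5]
    - [[-12,-3,0],[0,0,-40],5]
    - [[-15,-3.8,0],[0,0,-50],5]
    - [[-18,-4.6,0],[0,0,-60],5]
    - [[-20.4,-5.3,0],[0,0,-70],5]
    - [[-20.4,-5.3,0],[0,0,-80],5]

```text
time_s: 15.05
eef_pos: [473.9, -240.5, 174.9]
ee_rot: [-0.001, 0.146, 0.989, 0.0]
force: [0.3, 0.2, -1.5]
grip_width: 0.155
grip_force: 58.8
```

>>> step_arm:
  increments:
    - [[0,0,0],[0,0,-10],5]
    - [[0,0,0],[0,0,-20],5]
    - [[0,0,0],[0,0,-28.6],5]
    - [[0,0,0],[0,0,-28.6],5]
    - [[0,0,0],[0,0,-28.6],5]

```text
time_s: 15.68
eef_pos: [474.7, -239.2, 175.4]
ee_rot: [-0.0, -0.1, 0.995, 0.0]
force: [-0.2, 0.1, -0.3]
grip_width: 0.152
grip_force: 58.8
```

```bash
python3 - <<'E'
from h import *
s=ctrl.sense();print(s['eef_pos'],s['force'],s['grip_width']);togo([474.2,-239.5,62],.204+np.pi)
c=snap('wrist','w5');print(proj(c,[473.5,-239.2,50]),proj(c,np.array(s['eef_pos'])-[0,0,5]),proj(c,np.array(s['eef_pos'])-[0,0,51.5]))
i=c['img'][:,:,::-1];cv2.imwrite('pics/crop5.png',cv2.resize(i[140:440,140:540],None,fx=2,fy=2))
E
```

```text
[ 474.71432321 -239.23399912  175.36504986] [-0.20315752  0.11779377 -0.26900563] 0.15182209673041283
shift cm [ 0.05 -0.02 11.34]
turn z deg -0.2
[319.79373135 233.73823675] [319.49244018 316.37958534] [319.42764743 274.39252788]
```

View pics/crop5.png

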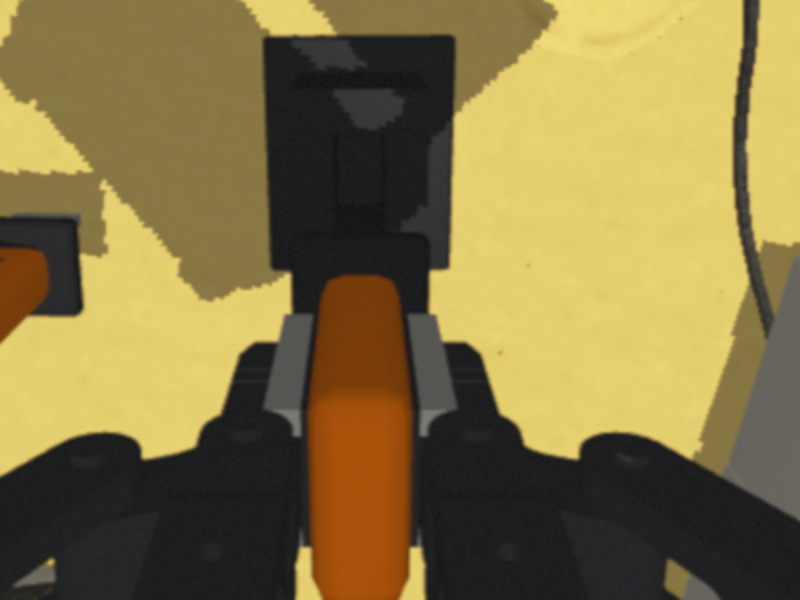

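The pocket (crop x 335–385) is centred under the collar (293–428) and parallel to it. I'll lower the key into the holder.

>>> step_arm:
  increments:
    - [[0,0,3],[0,0,0],5]
    - [[0,0,5.5],[0,0,0],5]
    - [[0,0,7],[0,0,0],5]
    - [[0,0,8.5],[0,0,0],5]
    - [[0,0,10],[0,0,0],5]
    - [[0,0,11],[0,0,0],5]
    - [[0,0,11.2],[0,0,0],5]
    - [[0,0,11.2],[0,0,0],5]

```text
time_s: 16.73
eef_pos: [475.0, -239.5, 64.0]
ee_rot: [0.0, -0.102, 0.995, -0.0]
force: [0.1, -0.6, 0.2]
grip_width: 0.156
grip_force: 58.8
```

>>> step_arm:
  increments:
    - [[0,0,0.15],[0,0,0],5]
    - [[0,0,0.15],[0,0,0],5]

```text
time_s: 16.98
eef_pos: [474.9, -239.4, 62.4]
ee_rot: [0.0, -0.102, 0.995, -0.0]
force: [0.1, 0.2, -0.1]
grip_width: 0.157
grip_force: 58.8
```

Within about 1 mm of seated, so I'll release and withdraw upward.

>>> step_arm:
  increments:
    - [[0,0,0.1],[0,0,0],5]
    - [[0,0,0.1],[0,0,0],25]
    - [[0,0,0.1],[0,0,0],55]
    - [[0,0,0.1],[0,0,0],55]
    - [[0,0,0.1],[0,0,0],55]
    - [[0,0,-2],[0,0,0],55]
    - [[0,0,-5],[0,0,0],55]
    - [[0,0,-9],[0,0,0],55]

```text
time_s: 17.98
eef_pos: [474.5, -239.0, 152.6]
ee_rot: [-0.001, -0.102, 0.995, 0.001]
force: [-0.0, -0.1, 0.7]
grip_width: 0.553
grip_force: 0.0
```

>>> step_arm:
  increments:
    - [[-5,0,-8],[0,0,0],55]
    - [[-7,0,-10],[0,0,0],55]
    - [[-7,0,-10],[0,0,0],55]

```text
time_s: 18.35
eef_pos: [545.8, -225.1, 255.7]
ee_rot: [0.003, -0.103, 0.995, -0.002]
force: [-0.1, -0.6, -1.6]
grip_width: 0.547
grip_force: 0.0
```

```bash
python3 - <<'E'
from h import *
s=ctrl.sense();print(s['time_s'],s['eef_pos'],s['force'],s['grip_width'])
c=snap('wrist','w6');cv2.imwrite('pics/w6v.png',c['img'][:,:,::-1])
E
```

```text
18.35 [ 545.83705603 -225.10327173  255.68223845] [-0.14448901 -0.56966204 -1.61501806] 0.5466565300028651
```

View pics/w6v.png

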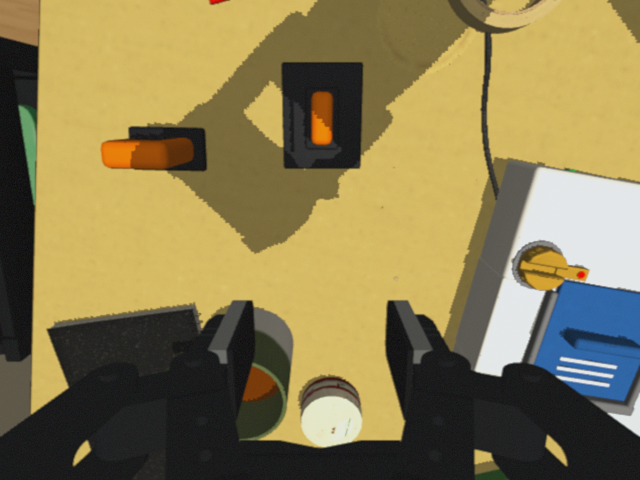

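The key stands upright in its holder at (322,118). The cam tongue at (582,275) lies behind the shut cover, and the mug is unmoved. I'll hand it in.

```bash
python3 -c "
from rig import ctrl
print(ctrl.finish_job())"
```

```text
the job is handed in; nothing more can be done
None
```

I pushed the cover shut, turned the lock clockwise to its stop so the tongue lies behind the cover, stood the key back in its holder and let go; the job was handed in at about 18 s, but the judge returned no verdict.

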